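# Swap the candle and the television remote on the ottoman

## Robot

A 7-joint arm with a two-finger parallel gripper is mounted at the origin on the work surface. World frame = base frame: x ahead of the robot, y to its left, z up, the work surface at z = 0. Lengths are in m, angles in rad, forces in N, time in s.
With the tool pointing down it reaches from about 0.425 to 0.875 m from the base axis. Payload 9.9 kg.
Tool frame: the origin (TCP) lies at the very end of the fingers, on their centre line; the grasp point (between the pads) lies 19 mm behind it; z points along the fingers, y is the line along which they close (so a half turn about z gives the same grasp; the last joint's range is limited). The gripper opens to 85 mm and grips with 20 to 120 N. Pads are 22 mm wide; open, the fingers measure 114 mm over their backs; the gripper's body (76 mm by 85 mm) begins 54 mm behind the grasp point. The pads swing forward as they close: fully open they stand 13 mm farther back than shut.
Start: joints at [-1.361, 0.576, 0.025, 1.437, -0.015, 1.129, -0.057], TCP at [0.195, 0.646, 0.231] pointing down, gripper open.
Joint ranges: [-2.76, 2.76], [-0.34, 2.15], [-1.52, 1.57], [0.19, 2.46], [-1.09, 4.23], [0.17, 1.99], [-2.82, 2.82]. Speed limits (rad/s): [2.22, 2.22, 3.01, 3.01, 3.14, 3.14, 3.14].

## Interface

Orientations are given as [roll, pitch, yaw] about the fixed x, y, z axes, in that order (R = Rz(yaw) Ry(pitch) Rx(roll)).
In Python, from plant import ctrl gives the robot as it stands.
- The arm moves only by the tool drive_tool, never from a script. Its arguments are lists of equal length, an entry for each row: "gripper": the gripper command: -1 is fully open, 1 is shut, values between are in proportion; "translation": the shift along the tool's x, y, z in mm, a list of three; "angular": the turn, a rotation vector about the tool's x, y, z in degrees, a list of three. In form: {"gripper": [gripper, ...], "translation": [[x, y, z], ...], "angular": [[wx, wy, wz], ...]}. A call has 1 to 8 rows; each row shifts and turns the commanded pose from where the row before left it, along the tool's axes as they then stand; what a row does not reach is not made up. A row lasts 1/8 s, in which the tool goes at most 62.5 mm and 10.7 degrees, less where a joint would pass 70% of its speed; a pose out of reach is approached as far as the arm can. A call with a gripper value outside its range is refused whole. The fingers move at their own pace and stop on an object; "force" is the grip in N (left out, the last holds). Time passes only in rows, so rows that do not move let the fingers close. It gives the time, the measured TCP pose, the force, the opening and the grip force at its end, in the units of the state.
- ctrl.get_obs(): the state, without advancing time (a new reading comes with each control period).
- ctrl.grab_frame(name): name is "scene" or "top" or "wrist"; returns a dict with "frame" (384x512x3 uint8, blue, green, red), "range_z" (384x512 float32, m along the optical axis (not along the pixel's ray), 0 where there is no reading), "fx", "fy", "cx", "cy" (pixels), "cam_to_world" (4x4, takes a point from camera to world coordinates); the wrist camera has in their place "mount" (4x4, takes a point from camera to tool coordinates, whose origin is the TCP and whose axes are the flange's). Camera axes: x right, y down, z forward; pixel columns grow to the right and rows downward; lengths in m; the calibration is good to about 2 mm. A picture is of the moment at which its call begins: read the wrist's pose just before it.
- ctrl.close_job(): hands the job in; it is judged then, once.
The state is a dict: "clock": time; "joint_positions": joint angles; "qd": joint speeds; "tau": joint torques, N m; "tool_pos": TCP position; "ee_rot": TCP orientation; "force": force on the tool from outside, world axes, zero at the start; "moment": the same for the moment, N m; "opening": finger opening in m; "finger_force": force on a finger pad.
Only numpy, scipy, OpenCV 4.12 (cv2) and the standard library are available. Lean on these libraries where they do the work, as an engineer would, in place of code of your own. Each camera call takes 0.05 s, during which the arm holds its last target. There are 200 camera calls.

## Task

The candle jar has been left standing on the holiday guide and the big television remote is lying on the slate coaster. Swap them: stand the candle upright on the middle of the slate, and lay the remote, buttons up, on the middle of the guide. Set both down rather than dropping them, and let go.

Things in the scene. Friction and masses are not known exactly. Their poses are not given: they have to be found in the camera images.
- candle: The small closed candle jar standing on the guide: a cylinder 58 mm in diameter, 80 mm tall, brown glass with a paper band and a flat pale wooden lid (top 14 mm) that does not come off; about 260 g. Origin: centre of its underside; z up along its axis. A larger jar of the same kind (86 mm in diameter, 100 mm tall) stands on the bare ottoman and is not part of the job.
- remote: The television remote: a long white plastic bar, 180 mm long (its x), 48 mm wide (y), 22 mm thick (z), grey and black buttons under 2 mm proud on top; about 130 g. It starts lying across the slate, ends overhanging. Origin: centre of its underside; z out of the button side. A shorter white remote (110 x 36 x 14 mm) on the bare ottoman is not part of the job.
- guide: The holiday guide, a thick brochure lying flat, fixed on the left or right half of the ottoman: 230 mm (its x, roughly away from the robot) by 160 mm (its y), 10 mm thick, printed with picture panels. Origin: centre of its underside. The candle starts near its middle. The bare ottoman halfway between the middles of guide and slate is flat and always free: a thing can stand there for a while.
- slate: The slate coaster, a plain dark grey square slab 130 x 130 mm, 8 mm thick, fixed on the other half of the ottoman from the guide. Origin: centre of its underside; x and y along its sides. The ottoman's firm flat top is at height 0. Nothing but the remote lies within 80 mm of the slate's middle, nothing but the candle within 120 mm of the guide's.
Mind the look-alikes: they are no part of the job. What is shaped like the remote but pink is not meant.

How it is judged:
By the outcome, as a careful person would: the job done as asked, in the order asked, and still so for the second after the job is handed in, with the robot touching nothing.
It also fails if it takes over 58 s, if anything falls off the work surface, if the arm or the gripper's body presses on something with over 40 N, if the wrist force passes 120 N, or if a joint passes its speed limit or range.

## Working session

There is one attempt and no reset: what is moved stays moved. The work goes in short steps, Python scripts to look and compute and a tool call to move; the robot and the scene stay as the last step left them, time stands still between calls to the robot, and variables do not carry over. Pictures are saved under pics/ and viewed, at most 10 in all, crops included, and the job is handed in when it is done.

Besides the shell and the picture viewer there is one more tool, called after "Emit:" by a JSON object that holds its "name" and its "arguments". drive_tool: Moves the arm, as the interface text tells. Its arguments: {"type":"object","properties":{"gripper":{"type":"array","items":{"type":"number"}},"translation":{"type":"array","items":{"type":"array","items":{"type":"number"}}},"angular":{"type":"array","items":{"type":"array","items":{"type":"number"}}},"force":{"type":"number"}},"required":["gripper","translation","angular"]}

```bash
mkdir -p pics
cat > h.py <<'E'
import numpy as np, cv2
from scipy.spatial.transform import Rotation as R
from plant import ctrl
def pts(f,T):
    z=f["range_z"]; v,u=np.indices(z.shape)
    p=np.stack([(u-f["cx"])/f["fx"]*z,(v-f["cy"])/f["fy"]*z,z],-1)
    return p@T[:3,:3].T+T[:3,3]
def grab(n):
    o=ctrl.get_obs(); f=ctrl.grab_frame(n)
    if n=="wrist":
        T=np.eye(4);T[:3,:3]=R.from_euler('xyz',o["ee_rot"]).as_matrix();T[:3,3]=o["tool_pos"];T=T@f["mount"]
    else: T=f["cam_to_world"]
    return f["frame"],pts(f,T),f
E
python3 - <<'E'
from h import *
o=ctrl.get_obs(); print({k:np.round(v,3) for k,v in o.items()})
for n in("top","scene"):
    im,P,f=grab(n); cv2.imwrite(f"pics/{n}0.png",im); np.save(f"{n}.npy",P)
    print(np.round(P[192,256],3))
E
```

```text
{'clock': np.float64(0.0), 'joint_positions': array([-1.361,  0.577,  0.025,  1.438, -0.015,  1.129, -0.056]), 'qd': array([ 0.001,  0.001,  0.001,  0.003, -0.001,  0.002,  0.   ]), 'tau': array([-0.0000e+00, -7.6575e+01,  2.2500e+00, -2.8595e+01,  1.5000e-02,
        1.3000e-02, -0.0000e+00]), 'tool_pos': array([0.195, 0.646, 0.23 ]), 'ee_rot': array([-3.14 ,  0.   ,  2.848]), 'force': array([-0.451, -0.537, -0.596]), 'moment': array([ 0.039, -0.024, -0.01 ]), 'finger_force': np.float64(0.0), 'opening': np.float64(0.085)}
[ 0.479 -0.047  0.003]
[ 0.449 -0.042  0.001]
```

View pics/top0.png

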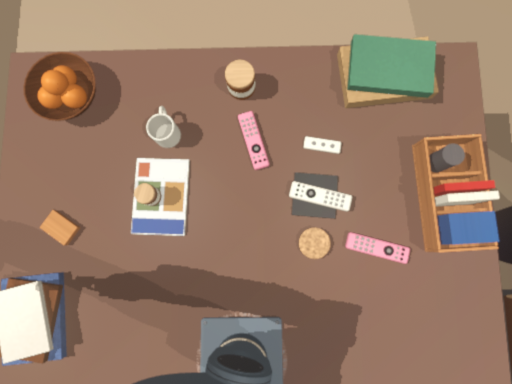

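View pics/scene0.png

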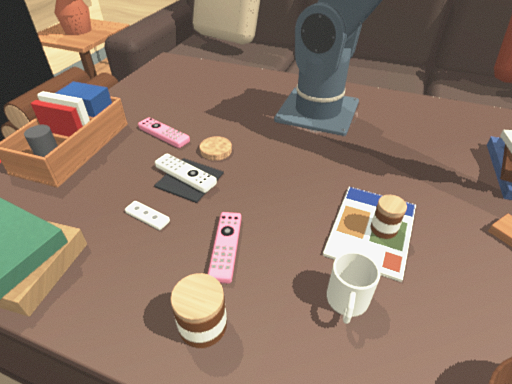

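The top view shows the guide at about (160,197) with the candle at (147,194), and the slate at (315,195) with the white remote across it at (320,196), buttons up. The mug is at (165,130), a pink remote at (254,140) and a cork coaster at (314,243).

```bash
cat > m.py <<'E'
from h import *
def rect(name,P,m):
    p=P[m]; r=cv2.minAreaRect((p[:,:2]*1000).astype(np.float32)); print(name,m.sum(),np.round(r[0],1),np.round(r[1],1),round(r[2],1),"z",np.round(np.percentile(p[:,2],[5,50,95])*1000,1)); return r
def box(P,c,r): return (abs(P[...,0]-c[0])<r)&(abs(P[...,1]-c[1])<r)
E
python3 - <<'E'
from m import *
im=cv2.imread("pics/top0.png"); P=np.load("top.npy"); 
for n,(u,v) in dict(guide=(160,197),candle=(147,194),rem=(320,196),slate=(315,182),mug=(163,128),pink=(254,140),cork=(314,243),base=(240,350),tcp=(30,285),tcp2=(60,228)).items(): print(n,np.round(P[v,u],3),im[v,u])
z=P[...,2]; c=P[194,147]
L=box(P,P[197,160],.15)
rect("candle",P,L&box(P,c,.05)&(z>.07)&(z<.11))
rect("guide",P,box(P,P[197,160],.13)&(z>.006)&(z<.014))
rr=box(P,P[196,320],.12)
hsv=cv2.cvtColor(im,cv2.COLOR_BGR2HSV)
rect("remote",P,rr&(z>.02)&(z<.04)&(hsv[...,1]<60)&(hsv[...,2]>120))
rect("remoteh",P,rr&(z>.022)&(z<.04)&box(P,P[196,320],.1))
rect("slate",P,rr&box(P,P[195,315],.1)&(hsv[...,1]<60)&(hsv[...,2]<80)&(z<.015)&(z>.004))
E
```

```text
guide [0.465 0.239 0.022] [102 119 134]
candle [0.466 0.257 0.088] [151 197 233]
rem [ 0.461 -0.235  0.032] [246 255 255]
slate [ 0.506 -0.225  0.005] [ 93  99 102]
mug [0.683 0.24  0.005] [186 203 209]
pink [ 0.635 -0.043  0.022] [199 183 255]
cork [ 0.325 -0.215  0.017] [139 189 233]
base [ 0.074 -0.01   0.189] [71 68 64]
tcp [0.217 0.579 0.076] [240 255 255]
tcp2 [0.376 0.534 0.023] [108 166 228]
candle 358 [469.5 266.2] [56.2 55.6] 47.7 z [75.5 90.3 94.3]
guide 3195 [470.4 237.8] [242.4 251.5] 3.5 z [ 7.6 10.9 13.5]
remote 969 [ 442.4 -266.9] [255.7  95.9] 57.2 z [25.5 30.2 34.2]
remoteh 1000 [ 423.1 -224.1] [179.5 132.6] 74.9 z [25.9 30.3 34.2]Traceback (most recent call last):
  File "<stdin>", line 12, in <module>
  File "m.py", line 3, in rect
    p=P[m]; r=cv2.minAreaRect((p[:,:2]*1000).astype(np.float32)); print(name,m.sum(),np.round(r[0],1),np.round(r[1],1),round(r[2],1),"z",np.round(np.percentile(p[:,2],[5,50,95])*1000,1)); return r
                                                                                                                                                  ~~~~~~~~~~~~~^^^^^^^^^^^^^^^^^^
    return _quantile_unchecked(
        a, q, axis, out, overwrite_input, method, keepdims, weights)
    return _ureduce(a,
                    func=_quantile_ureduce_func,
    ...<5 lines>...
                    overwrite_input=overwrite_input,
                    method=method)
    r = func(a, **kwargs)
    result = _quantile(arr,
                       quantiles=q,
    ...<2 lines>...
                       out=out,
                       weights=wgt)
    slices_having_nans = np.isnan(arr[-1, ...])
                                  ~~~^^^^^^^^^
IndexError: index -1 is out of bounds for axis 0 with size 0
```

```bash
cat > m.py <<'E'
from h import *
def atplane(f,T,m,h):
    v,u=np.nonzero(m); d=np.stack([(u-f["cx"])/f["fx"],(v-f["cy"])/f["fy"],np.ones(len(u))],-1)@T[:3,:3].T
    return (T[:3,3]+d*((h-T[2,3])/d[:,2])[:,None])[:,:2]*1000
def blob(m,seed,close=3):
    m=cv2.morphologyEx(m.astype(np.uint8),cv2.MORPH_CLOSE,np.ones((close,close)))
    n,l,s,c=cv2.connectedComponentsWithStats(m); ids=[i for i in range(1,n) if s[i,4]>20]
    i=min(ids,key=lambda i:np.min(np.hypot(*(np.argwhere(l==i)-np.array(seed)[::-1]).T)) ); return l==i
def rep(name,xy):
    r=cv2.minAreaRect(xy.astype(np.float32)); print(name,len(xy),"c",np.round(r[0],1),"size",np.round(r[1],1),"ang",round(r[2],1),"mean",np.round(xy.mean(0),1)); return r
E
python3 - <<'E'
from m import *
im,P,f=grab("top"); T=f["cam_to_world"]; hsv=cv2.cvtColor(im,cv2.COLOR_BGR2HSV); H,S,V=cv2.split(hsv)
w=np.zeros(V.shape,bool); w[165:240,275:365]=1
m=blob(w&(V>170)&(S<50),(320,196),5); rep("remote",atplane(f,T,m,.030))
print("slate hsv",hsv[180,315],"table",hsv[200,230],hsv[165,300])
ms=w&(S<60)&(V<140); rep("slate",atplane(f,T,blob(ms,(315,182),3)|0*ms,.008)); 
ms|=m; rep("slate+",atplane(f,T,ms,.008))
g=np.zeros(V.shape,bool); g[150:245,120:200]=1
tab=(abs(H.astype(int)-hsv[200,230][0])<8)&(V<110)
mg=blob(g&~tab,(160,170),5); rep("guide",atplane(f,T,mg,.010))
print(hsv[194,147],hsv[200,120])
big=cv2.resize(im[140:260,110:380],None,fx=2.9,fy=2.9,interpolation=cv2.INTER_NEAREST)
mm=cv2.resize(((ms*255)|(mg*160)|(m*90)).astype(np.uint8)[140:260,110:380],None,fx=2.9,fy=2.9)
big=np.vstack([big[:290],cv2.cvtColor(mm,cv2.COLOR_GRAY2BGR)[:290]]); cv2.imwrite("pics/seg.png",big)
E
```

```text
remote 1046 c [ 461.8 -235.3] size [181.2  49.5] ang 75.1 mean [ 461.5 -235.6]
slate hsv [ 20  23 101] table [ 11  92 153] [ 11  88 153]
slate 508 c [ 513.1 -226.7] size [129.2  43.6] ang 79.5 mean [ 512.  -232.7]
slate+ 2115 c [ 465.7 -238.2] size [185.3 128.3] ang 84.7 mean [ 464.9 -230.1]
guide 7600 c [469.3 246.2] size [291.4 244. ] ang 0.7 mean [467.2 243.8]
[ 16  90 233] [ 11  90 153]
```

View pics/seg.png

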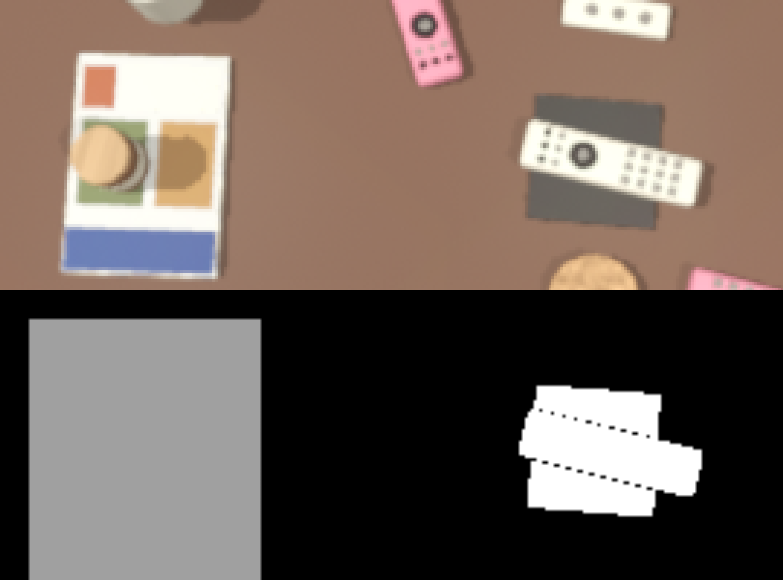

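The crop shows the slate, slightly rotated, under the remote, with the remote overhanging more to the right. The guide's edges are clear against the table. The guide mask was too loose, so I'll redo it.

Run:
```python
from m import *
im,P,f=grab("top"); T=f["cam_to_world"]; H,S,V=[a.astype(int) for a in cv2.split(cv2.cvtColor(im,cv2.COLOR_BGR2HSV))]
w=np.zeros(V.shape,bool); w[165:225,285:345]=1
rep("slate",atplane(f,T,w&(S<45)&(V<125),.008))
# guide: white border/blue parts convex
g=np.zeros(V.shape,bool); g[150:245,125:195]=1
mg=g&(((S<40)&(V>190))|((H>90)&(H<130)&(S>80))); mg=blob(mg,(160,170),3)|blob(mg,(160,227),3)
xy=atplane(f,T,mg,.010); rep("guide",xy)
print(np.ptp(xy,0))
# candle lid at z .090
c=np.zeros(V.shape,bool); c[180:208,132:160]=1
z=P[...,2]; m=c&(z>.075); xy=atplane(f,T,m&(V>190)&(S>60),.090); rep("lid",xy); print(cv2.minEnclosingCircle(xy.astype(np.float32)))
m=(z>.05)&(P[...,0]>.3); n,l,s,ce=cv2.connectedComponentsWithStats(m.astype(np.uint8))
for i in range(1,n):
    if s[i,4]>30: p=P[l==i]; print("tall",np.round(p.min(0),2),np.round(p.max(0),2))
```

```text
slate 1026 c [ 467.1 -222. ] size [126.4 125.5] ang 84.3 mean [ 465.7 -221.2]
guide 2590 c [469.6 242.7] size [162.  232.1] ang 87.4 mean [463.7 238.2]
[235.58081703 168.30048784]
lid 309 c [468.3 266.6] size [55.3 52.8] ang 45.4 mean [468.8 266.2]
((468.739501953125, 266.6021728515625), 28.439558029174805)
tall [ 0.33 -0.59  0.05] [ 0.94 -0.07  1.14]
tall [ 0.33 -0.07  0.05] [0.91 0.65 1.14]
tall [ 0.33 -0.07  0.05] [0.86 0.04 1.14]
tall [ 0.33 -0.07  0.05] [0.87 0.61 1.14]
tall [ 0.33 -0.07  0.05] [0.74 0.27 1.14]
tall [ 0.3  -0.7   0.05] [ 0.62 -0.07  1.14]
tall [ 0.33 -0.61  0.05] [ 0.59 -0.07  1.14]
tall [ 0.33 -0.07  0.05] [0.5  0.29 1.14]
```

Emit:
{"name": "drive_tool", "arguments": {"gripper": [-1,-1,-1,-1,-1,-1,-1,-1], "translation": [[0,0,-20],[0,0,-20],[0,0,-20],[0,0,0],[0,0,0],[0,0,0],[0,0,0],[0,0,0]], "angular": [[0,0,0],[0,0,0],[0,0,0],[0,0,10],[0,0,10],[0,0,10],[0,0,10],[0,0,10]]}}

```text
clock: 1.2
tool_pos: [0.1954, 0.646, 0.2911]
ee_rot: [-3.141, 0.0, 1.969]
force: [-0.6, -0.3, -0.3]
opening: 0.0852
finger_force: 0.0
```

Emit:
{"name": "drive_tool", "arguments": {"gripper": [-1,-1,-1,-1,-1,-1,-1,-1], "translation": [[0,0,0],[0,0,0],[0,0,0],[0,0,0],[-32,48,0],[-32,48,0],[-32,48,0],[-32,48,0]], "angular": [[0,0,9.4],[0,0,9.4],[0,0,9.4],[0,0,9.4],[0,0,0],[0,0,0],[0,0,0],[0,0,0]]}}

```text
clock: 2.2
tool_pos: [0.3504, 0.4728, 0.2913]
ee_rot: [-3.142, 0.0, 1.319]
force: [0.7, 0.3, 0.7]
opening: 0.0857
finger_force: 0.0
```

Emit:
{"name": "drive_tool", "arguments": {"gripper": [-1,-1,-1,-1,-1,-1,-1,-1], "translation": [[-33,48,0],[-33,48,0],[-33,48,0],[-33,48,0],[-33,48,0],[-60,6,0],[-60,6,0],[-60,6,0]], "angular": [[0,0,0],[0,0,0],[0,0,0],[0,0,0],[0,0,0],[0,0,0],[0,0,0],[0,0,0]]}}

```text
clock: 3.2
tool_pos: [0.5128, 0.0739, 0.2912]
ee_rot: [-3.142, 0.0, 1.319]
force: [-0.0, 0.1, 0.1]
opening: 0.0855
finger_force: 0.0
```

Emit:
{"name": "drive_tool", "arguments": {"gripper": [-1,-1,-1,-1,-1,-1,-1,-1], "translation": [[-60,6,0],[-60,6,0],[-60,6,0],[-60,6,0],[-50,6,0],[0,0,30],[0,0,30],[0,0,0]], "angular": [[0,0,0],[0,0,0],[0,0,0],[0,0,0],[0,0,0],[0,0,0],[0,0,0],[0,0,0]]}}

```text
clock: 4.2
tool_pos: [0.469, -0.2119, 0.2298]
ee_rot: [-3.138, -0.0, 1.319]
force: [0.5, -0.2, -0.4]
opening: 0.0858
finger_force: 0.0
```

Run:
```python
from h import *
im,P,f=grab("wrist"); cv2.imwrite("pics/w1.png",im); o=ctrl.get_obs(); print(o["tool_pos"],o["ee_rot"],o["clock"])
np.save("w1.npy",P)
```

```text
[ 0.46978992 -0.21233655  0.23118395] [-3.13995761e+00  6.15416918e-05  1.31874500e+00] 4.25
```

View pics/w1.png

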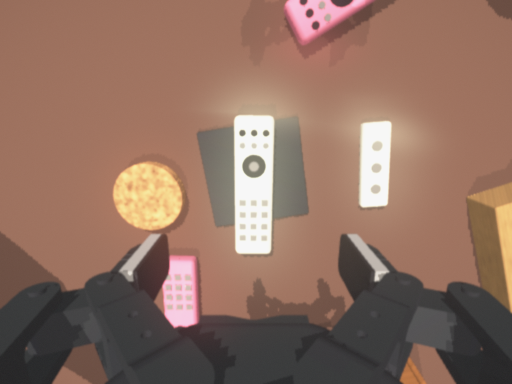

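The wrist view shows the remote aligned with the image columns, centred near (254,184), with the slate around (253,172). The cork coaster (147,195) and the small remote (376,165) are clear of where the fingers will go.

```bash
cat >> m.py <<'E'
def wT(f):
    o=ctrl.get_obs(); T=np.eye(4);T[:3,:3]=R.from_euler('xyz',o["ee_rot"]).as_matrix();T[:3,3]=o["tool_pos"];return T@f["mount"]
def totool(d): # world xy mm -> tool xy
    o=ctrl.get_obs(); return np.round(R.from_euler('xyz',o["ee_rot"]).inv().apply([d[0],d[1],0]),1)
E
python3 - <<'E'
from m import *
im,P,f=grab("wrist"); T=wT(f); H,S,V=[a.astype(int) for a in cv2.split(cv2.cvtColor(im,cv2.COLOR_BGR2HSV))]
w=np.zeros(V.shape,bool); w[105:262,190:315]=1
m=blob(w&(V>170)&(S<50),(254,184),7); r=rep("remote",atplane(f,T,m,.030))
sl=w&(S<80)&(V<130)&~m
print(cv2.cvtColor(im,cv2.COLOR_BGR2HSV)[[150,150,230],[220,330,300]])
rep("slate",atplane(f,T,blob(sl,(220,150))|blob(sl,(290,150)),.008))
o=ctrl.get_obs(); d=np.array(r[0])-o["tool_pos"][:2]*1000; print(totool(d), np.degrees(o["ee_rot"][2]))
print("z",np.percentile(P[m][:,2],[10,50,90]), o["tool_pos"])
E
```

```text
remote 5299 c [ 463.5 -234.8] size [178.6  48.5] ang 74.9 mean [ 464.8 -229.7]
[[ 21  27 121]
 [ 10  93 170]
 [ 11  90 170]]
slate 3948 c [ 468.  -222.2] size [130.4 129.3] ang 84.4 mean [ 468.4 -216.4]
[-23.2  -1.1   0. ] 75.56809720036992
z [0.02763349 0.02985386 0.03133231] [ 0.47038064 -0.21263068  0.23200595]
```

Emit:
{"name": "drive_tool", "arguments": {"gripper": [-1,-1,-1,-1,-1,-1,-1,-1], "translation": [[-23,-1,0],[0,0,45],[0,0,45],[0,0,45],[0,0,35],[0,0,20],[0,0,10],[0,0,0]], "angular": [[0,0,0.5],[0,0,0],[0,0,0],[0,0,0],[0,0,0],[0,0,0],[0,0,0],[0,0,0]]}}

```text
clock: 5.3
tool_pos: [0.4641, -0.2346, 0.0318]
ee_rot: [3.141, -0.0, 1.31]
force: [-0.2, -0.4, 0.5]
opening: 0.0853
finger_force: 0.0
```

Emit:
{"name": "drive_tool", "arguments": {"gripper": [-1,-1,-1,1,1,1,1,1], "translation": [[0,0,10],[0,0,10],[0,0,0],[0,0,0],[0,0,0],[0,0,0],[0,0,0],[0,0,0]], "angular": [[0,0,0],[0,0,0],[0,0,0],[0,0,0],[0,0,0],[0,0,0],[0,0,0],[0,0,0]], "force": 35}}

```text
clock: 6.3
tool_pos: [0.4634, -0.2346, 0.0117]
ee_rot: [3.141, -0.0, 1.31]
force: [-1.6, 0.6, 6.2]
opening: 0.0468
finger_force: 36.6
```

Emit:
{"name": "drive_tool", "arguments": {"gripper": [1,1,1,1,1,1,1,1], "translation": [[0,0,-10],[0,0,-25],[0,0,-25],[60,-15,0],[60,-15,0],[60,-15,0],[58,-14,0],[0,0,0]], "angular": [[0,0,0],[0,0,0],[0,0,0],[0,0,0],[0,0,0],[0,0,0],[0,0,0],[0,0,0]]}}

```text
clock: 7.3
tool_pos: [0.4676, 0.0166, 0.0713]
ee_rot: [-3.14, -0.002, 1.32]
force: [0.0, -1.2, -0.7]
opening: 0.0472
finger_force: 36.6
```

Emit:
{"name": "drive_tool", "arguments": {"gripper": [1,1,1,1,1,1,1,1], "translation": [[0,0,25],[0,0,20],[0,0,10],[0,0,5],[0,0,3],[0,0,2],[0,0,1],[0,0,0]], "angular": [[0,0,0],[0,0,0],[0,0,0],[0,0,0],[0,0,0],[0,0,0],[0,0,0],[0,0,0]]}}

```text
clock: 8.3
tool_pos: [0.4678, 0.0107, 0.0054]
ee_rot: [3.141, -0.0, 1.31]
force: [0.8, 0.0, -1.4]
opening: 0.0472
finger_force: 36.6
```

Emit:
{"name": "drive_tool", "arguments": {"gripper": [1,1,1], "translation": [[0,0,1],[0,0,0.7],[0,0,0]], "angular": [[0,0,0],[0,0,0],[0,0,0]]}}

```text
clock: 8.68
tool_pos: [0.4678, 0.0107, 0.0037]
ee_rot: [3.141, -0.0, 1.31]
force: [0.1, -0.8, 0.1]
opening: 0.0474
finger_force: 36.9
```

Emit:
{"name": "drive_tool", "arguments": {"gripper": [-1,-1,-1,-1,-1,-1,-1,-1], "translation": [[0,0,0],[0,0,0],[0,0,0],[0,0,0],[0,0,-20],[0,0,-45],[0,0,-60],[0,0,-60]], "angular": [[0,0,0],[0,0,0],[0,0,0],[0,0,0],[0,0,0],[0,0,0],[0,0,0],[0,0,0]]}}

```text
clock: 9.68
tool_pos: [0.4673, 0.0105, 0.1903]
ee_rot: [-3.141, 0.001, 1.31]
force: [1.4, 1.8, -0.6]
opening: 0.0856
finger_force: 0.0
```

Emit:
{"name": "drive_tool", "arguments": {"gripper": [-1,-1,-1,-1,-1,-1,-1], "translation": [[0,0,-30],[53,-14,0],[53,-14,0],[53,-14,0],[29,-8,0],[0,0,0],[0,0,0]], "angular": [[0,0,0],[0,0,0],[0,0,0],[0,0,0],[0,0,0],[0,0,0],[0,0,0]]}}

```text
clock: 10.55
tool_pos: [0.4678, 0.2043, 0.2186]
ee_rot: [-3.142, 0.001, 1.31]
force: [0.8, -0.6, 0.2]
opening: 0.0853
finger_force: 0.0
```

Run:
```python
from m import *
im,P,f=grab("wrist"); T=wT(f); cv2.imwrite("pics/w2.png",im); o=ctrl.get_obs(); print(o["tool_pos"],o["ee_rot"])
z=P[...,2]; m=(z>.08)&(z<.1)&(abs(P[...,0]-.469)<.06)&(abs(P[...,1]-.266)<.06)
xy=P[m][:,:2]*1000; print(m.sum(),np.median(P[m][:,2])); print(cv2.minEnclosingCircle(xy.astype(np.float32)))
v,u=np.nonzero(m); print(u.min(),u.max(),v.min(),v.max())
```

```text
[0.46786707 0.20391186 0.21864765] [-3.14157846e+00  4.38146264e-04  1.30859360e+00]
2949 0.08989377579246921
((468.5875549316406, 266.71942138671875), 28.512582778930664)
207 267 89 150
```

View pics/w2.png

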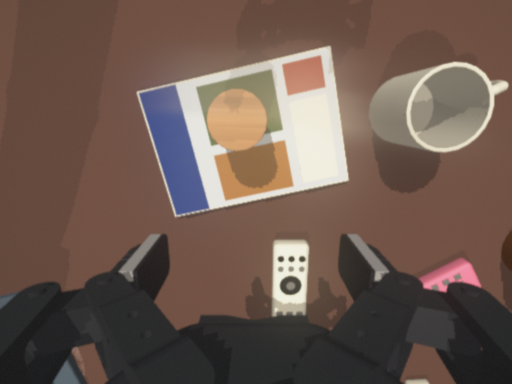

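The lid is centred at pixel (237,120), well inside the guide. The guide's corners are at about (138,92), (330,47), (348,181) and (175,216), and the mug is clear.

Emit:
{"name": "drive_tool", "arguments": {"gripper": [-1,-1,-1,-1,-1,-1,-1,-1], "translation": [[31,-8,0],[30,-7.5,0],[0,0,0],[0,0,50],[0,0,40],[0,0,35],[0,0,30],[0,0,18]], "angular": [[0,0,0],[0,0,0],[0,0,0],[0,0,0],[0,0,0],[0,0,0],[0,0,0],[0,0,0]]}}

```text
clock: 11.6
tool_pos: [0.4686, 0.2657, 0.0446]
ee_rot: [-3.141, 0.002, 1.308]
force: [0.2, 0.3, 0.2]
opening: 0.0854
finger_force: 0.0
```

Run:
```python
from m import *
o=ctrl.get_obs(); print(o["tool_pos"])
# guide corners from w2 picture
f=ctrl.grab_frame("wrist"); T=np.eye(4); T[:3,:3]=R.from_euler('xyz',[-3.14158,.0004,1.30859]).as_matrix(); T[:3,3]=[.46787,.20391,.2187]; T=T@f["mount"]
m=np.zeros((384,512),bool)
for u,v in[(138,92),(330,47),(348,181),(175,216)]: m[v,u]=1
rep("guide",atplane(f,T,m,.010))
```

```text
[0.46863038 0.26570064 0.04456659]
guide 4 c [470.4 242.4] size [158.9 228.6] ang 86.9 mean [470.3 242.2]
```

Emit:
{"name": "drive_tool", "arguments": {"gripper": [1,1,1,1,1,1], "translation": [[0,0,0],[0,0,0],[0,0,0],[0,0,0],[0,0,0],[0,0,0]], "angular": [[0,0,0],[0,0,0],[0,0,0],[0,0,0],[0,0,0],[0,0,0]], "force": 35}}

```text
clock: 12.4
tool_pos: [0.4692, 0.2676, 0.0468]
ee_rot: [3.14, -0.001, 1.309]
force: [-1.7, -2.8, 7.6]
opening: 0.0571
finger_force: 38.3
```

Emit:
{"name": "drive_tool", "arguments": {"gripper": [1,1,1,1,1,1,1,1], "translation": [[0,0,-10],[0,0,-30],[0,0,-40],[0,0,-20],[-20,5,0],[-40,11,0],[-50,13,0],[-50,13,0]], "angular": [[0,0,0],[0,0,0],[0,0,0],[0,0,0],[0,0,0],[0,0,0],[0,0,0],[0,0,0]]}}

```text
clock: 13.4
tool_pos: [0.4669, 0.1001, 0.1451]
ee_rot: [-3.141, 0.001, 1.31]
force: [1.1, -0.0, -2.5]
opening: 0.0569
finger_force: 38.1
```

Emit:
{"name": "drive_tool", "arguments": {"gripper": [1,1,1,1,1,1,1,1], "translation": [[-50,13,0],[-50,13,0],[-50,13,0],[-50,13,0],[-50,14,0],[-40,11,0],[-22,7,0],[0,0,0]], "angular": [[0,0,0],[0,0,0],[0,0,0],[0,0,0],[0,0,0],[0,0,0],[0,0,0],[0,0,0]]}}

```text
clock: 14.4
tool_pos: [0.467, -0.223, 0.1452]
ee_rot: [-3.141, 0.001, 1.306]
force: [0.1, 0.1, -2.7]
opening: 0.0572
finger_force: 38.1
```

Run:
```python
from m import *
im,P,f=grab("scene"); o=ctrl.get_obs(); print(o["tool_pos"],o["ee_rot"])
cv2.imwrite("pics/s2.png",im)
im,P,f=grab("top")
print(np.round(P[192:200:3,310:322:4],3).tolist())
```

```text
[ 0.46723495 -0.22126635  0.1450491 ] [-3.14015243e+00  2.88433830e-05  1.30760918e+00]
[[[0.382, -0.125, 0.711], [0.383, -0.13, 0.708], [0.384, -0.136, 0.701]], [[0.379, -0.125, 0.708], [0.379, -0.13, 0.709], [0.379, -0.134, 0.709]], [[0.375, -0.124, 0.716], [0.376, -0.13, 0.708], [0.375, -0.134, 0.71]]]
```

View pics/s2.png

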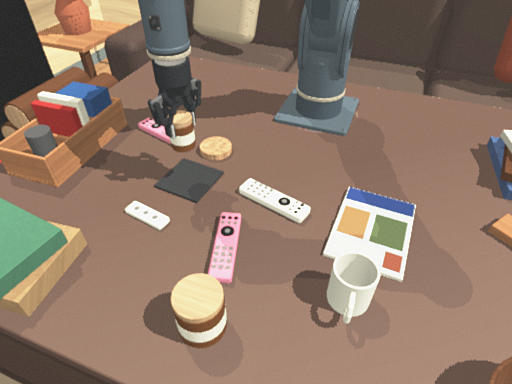

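The candle is held upright over the slate, and the remote lies on the bare ottoman between the slate and the guide. I'll lower the candle now.

Emit:
{"name": "drive_tool", "arguments": {"gripper": [1,1,1,1,1,1,1,1], "translation": [[0,0,30],[0,0,30],[0,0,20],[0,0,10],[0,0,5],[0,0,2],[0,0,2],[0,0,0]], "angular": [[0,0,0],[0,0,0],[0,0,0],[0,0,0],[0,0,0],[0,0,0],[0,0,0],[0,0,0]]}}

```text
clock: 15.5
tool_pos: [0.4689, -0.2204, 0.0468]
ee_rot: [3.141, 0.0, 1.31]
force: [-0.8, 0.1, -2.2]
opening: 0.0572
finger_force: 38.2
```

Emit:
{"name": "drive_tool", "arguments": {"gripper": [1,1,1,1], "translation": [[0,0,1],[0,0,1],[0,0,0],[0,0,0]], "angular": [[0,0,0],[0,0,0],[0,0,0],[0,0,0]]}}

```text
clock: 16.0
tool_pos: [0.4688, -0.2205, 0.0447]
ee_rot: [3.141, 0.0, 1.31]
force: [-0.2, 0.3, 2.8]
opening: 0.0572
finger_force: 38.5
```

Emit:
{"name": "drive_tool", "arguments": {"gripper": [-1,-1,-1,-1,-1,-1,-1,-1], "translation": [[0,0,0],[0,0,0],[0,0,0],[0,0,0],[0,0,-20],[0,0,-40],[0,0,-50],[0,0,-50]], "angular": [[0,0,0],[0,0,0],[0,0,0],[0,0,0],[0,0,0],[0,0,0],[0,0,0],[0,0,0]]}}

```text
clock: 17.0
tool_pos: [0.4684, -0.2203, 0.2061]
ee_rot: [-3.141, 0.0, 1.31]
force: [1.6, 0.3, -0.0]
opening: 0.0854
finger_force: 0.0
```

Emit:
{"name": "drive_tool", "arguments": {"gripper": [-1,-1,-1,-1,-1,-1], "translation": [[50,-13,0],[50,-13,0],[50,-13,0],[45,-12,0],[0,0,0],[0,0,0]], "angular": [[0,0,0],[0,0,0],[0,0,0],[0,0,0],[0,0,0],[0,0,0]]}}

```text
clock: 17.75
tool_pos: [0.4696, -0.0193, 0.2047]
ee_rot: [3.141, 0.0, 1.31]
force: [-0.4, 0.2, 0.5]
opening: 0.0853
finger_force: 0.0
```

Run:
```python
from m import *
im,P,f=grab("wrist"); T=wT(f); o=ctrl.get_obs(); print(o["tool_pos"],o["ee_rot"]); cv2.imwrite("pics/w3.png",im)
H,S,V=[a.astype(int) for a in cv2.split(cv2.cvtColor(im,cv2.COLOR_BGR2HSV))]
uv=(np.linalg.inv(T)@[.468,.010,.022,1]); u,v=int(f["cx"]+f["fx"]*uv[0]/uv[2]),int(f["cy"]+f["fy"]*uv[1]/uv[2]); print(u,v)
m=blob((V>170)&(S<50)&(P[...,2]<.035)&(P[...,2]>.012),(u,v),7); r=rep("remote",atplane(f,T,m,.022)); print(totool(np.array(r[0])-o["tool_pos"][:2]*1000))
f=ctrl.grab_frame("scene");P=pts(f,f["cam_to_world"]);z=P[...,2]; m=(z>.083)&(z<.093)&(abs(P[...,0]-.468)<.05)&(abs(P[...,1]+.222)<.05)
print("candle",m.sum(),cv2.minEnclosingCircle((P[m][:,:2]*1000).astype(np.float32)))
```

```text
[ 0.46968012 -0.01989379  0.20472276] [3.14123482e+00 4.08861729e-04 1.30897953e+00]
244 148
remote 6323 c [468.2   8.9] size [175.8  47.1] ang 75.1 mean [469.8  14.7]
[27.4 -8.9 -0. ]
candle 290 ((468.98712158203125, -218.95037841796875), 29.412494659423828)
```

View pics/w3.png

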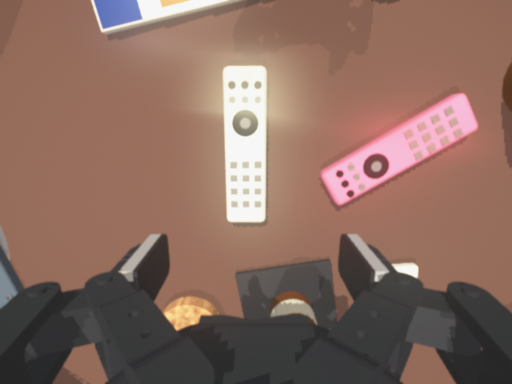

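The remote is at pixel (245,144) and clear of the pink one. The candle stands upright on the slate.

Emit:
{"name": "drive_tool", "arguments": {"gripper": [-1,-1,-1,-1,-1,-1,-1,-1], "translation": [[28,-9,0],[0,0,45],[0,0,45],[0,0,45],[0,0,35],[0,0,20],[0,0,9],[0,0,0]], "angular": [[0,0,0],[0,0,0],[0,0,0],[0,0,0],[0,0,0],[0,0,0],[0,0,0],[0,0,0]]}}

```text
clock: 18.85
tool_pos: [0.4683, 0.0097, 0.0056]
ee_rot: [-3.141, 0.0, 1.309]
force: [0.2, 0.0, -0.2]
opening: 0.0852
finger_force: 0.0
```

Emit:
{"name": "drive_tool", "arguments": {"gripper": [1,1,1,1,1,1], "translation": [[0,0,0],[0,0,0],[0,0,0],[0,0,0],[0,0,0],[0,0,0]], "angular": [[0,0,0],[0,0,0],[0,0,0],[0,0,0],[0,0,0],[0,0,0]], "force": 35}}

```text
clock: 19.6
tool_pos: [0.4687, 0.0107, 0.0065]
ee_rot: [3.14, -0.001, 1.31]
force: [-2.0, 0.8, 6.8]
opening: 0.0471
finger_force: 35.5
```

Emit:
{"name": "drive_tool", "arguments": {"gripper": [1,1,1,1,1,1,1,1], "translation": [[0,0,-10],[0,0,-30],[0,0,-40],[0,0,0],[0,0,0],[0,0,0],[0,0,0],[0,0,0]], "angular": [[0,0,0],[0,0,0],[0,0,0],[0,0,8],[0,0,10],[0,0,10],[0,0,10],[0,0,10]]}}

```text
clock: 20.6
tool_pos: [0.4682, 0.0109, 0.0863]
ee_rot: [-3.141, -0.001, 0.467]
force: [0.2, -0.0, -0.6]
opening: 0.0472
finger_force: 37.1
```

Emit:
{"name": "drive_tool", "arguments": {"gripper": [1,1,1,1,1,1,1,1], "translation": [[0,0,0],[0,0,0],[0,0,0],[-2,-50,0],[-2,-50,0],[-2,-50,0],[-2,-50,0],[-2,-33,0]], "angular": [[0,0,10],[0,0,10],[0,0,10],[0,0,0],[0,0,0],[0,0,0],[0,0,0],[0,0,0]]}}

```text
clock: 21.6
tool_pos: [0.4694, 0.2469, 0.0861]
ee_rot: [-3.141, 0.0, -0.048]
force: [-0.8, -0.8, -0.8]
opening: 0.0469
finger_force: 37.1
```

Emit:
{"name": "drive_tool", "arguments": {"gripper": [1,1,1,1], "translation": [[0,0,0],[0,0,20],[0,0,20],[0,0,0]], "angular": [[0,0,0],[0,0,0],[0,0,0],[0,0,0]]}}

```text
clock: 22.1
tool_pos: [0.4694, 0.2428, 0.0453]
ee_rot: [3.141, 0.002, -0.052]
force: [-0.8, 0.1, -0.8]
opening: 0.0473
finger_force: 37.1
```

Emit:
{"name": "drive_tool", "arguments": {"gripper": [1,1,1,1,1,1], "translation": [[0,0,15],[0,0,8],[0,0,3],[0,0,2],[0,0,1],[0,0,0]], "angular": [[0,0,0],[0,0,0],[0,0,0],[0,0,0],[0,0,0],[0,0,0]]}}

```text
clock: 22.85
tool_pos: [0.4702, 0.2438, 0.0167]
ee_rot: [-3.141, -0.0, -0.051]
force: [0.2, 0.6, -0.8]
opening: 0.047
finger_force: 37.1
```

Emit:
{"name": "drive_tool", "arguments": {"gripper": [1,1,1,1], "translation": [[0,0,0.5],[0,0,0.5],[0,0,0],[0,0,0]], "angular": [[0,0,0],[0,0,0],[0,0,0],[0,0,0]]}}

```text
clock: 23.35
tool_pos: [0.4703, 0.2438, 0.0165]
ee_rot: [-3.141, -0.0, -0.051]
force: [-2.9, 0.8, 12.1]
opening: 0.0473
finger_force: 38.6
```

Emit:
{"name": "drive_tool", "arguments": {"gripper": [1,1,-1,-1,-1,-1], "translation": [[0,0,-0.5],[0,0,0],[0,0,0],[0,0,0],[0,0,0],[0,0,0]], "angular": [[0,0,0],[0,0,0],[0,0,0],[0,0,0],[0,0,0],[0,0,0]]}}

```text
clock: 24.1
tool_pos: [0.4702, 0.2437, 0.016]
ee_rot: [3.141, 0.0, -0.051]
force: [0.6, 0.6, 1.4]
opening: 0.0854
finger_force: 0.0
```

Emit:
{"name": "drive_tool", "arguments": {"gripper": [-1,-1,-1,-1,-1,-1,-1,-1], "translation": [[0,0,-10],[0,0,-30],[0,0,-50],[0,0,-50],[0,0,-50],[0,0,-30],[0,0,0],[0,0,0]], "angular": [[0,0,0],[0,0,0],[0,0,0],[0,0,0],[0,0,0],[0,0,0],[0,0,0],[0,0,0]]}}

```text
clock: 25.1
tool_pos: [0.4696, 0.2438, 0.2357]
ee_rot: [-3.142, 0.001, -0.051]
force: [0.8, 0.6, -0.2]
opening: 0.0855
finger_force: 0.0
```

Run:
```python
from m import *
f=ctrl.grab_frame("scene"); cv2.imwrite("pics/s3.png",f["frame"]); P=pts(f,f["cam_to_world"]);z=P[...,2]
for n,m,s in(("remote",(z>.026)&(z<.038)&(abs(P[...,0]-.47)<.11)&(abs(P[...,1]-.243)<.06),0),("candle",(z>.083)&(z<.093)&(abs(P[...,0]-.468)<.05)&(abs(P[...,1]+.222)<.05),1)): rep(n,P[m][:,:2]*1000)
f=ctrl.grab_frame("top"); T=f["cam_to_world"]; P=pts(f,T); z=P[...,2]
m=(z>.07)&(z<.1)&(abs(P[...,0]-.468)<.05)&(abs(P[...,1]+.222)<.05); print(cv2.minEnclosingCircle(atplane(f,T,m,.088).astype(np.float32)) if m.any() else "hidden")
print(ctrl.get_obs()["tool_pos"])
```

```text
remote 1333 c [468.2 245.1] size [ 47.9 183.1] ang 87.2 mean [479.5 244.6]
candle 284 c [ 469.8 -218.6] size [54.7 56. ] ang 73.9 mean [ 472.  -217.7]
((468.9788818359375, -219.3661651611328), 29.250267028808594)
[0.46950003 0.24362224 0.23520661]
```

View pics/s3.png

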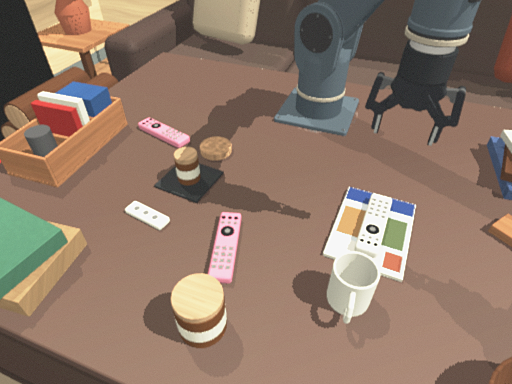

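The candle stands upright on the slate at (187,167), and the remote lies buttons up along the guide at (375,222). Both are within about 3 mm of the middle and the gripper is clear.

```bash
python3 -c "
from plant import ctrl
print(ctrl.close_job())"
```

```text
the job is handed in; nothing more can be done
None
```

The swap is done and the job is handed in at about 25 s: the candle stands upright on the slate and the remote lies buttons up on the guide, each measured within about 3 mm of the middle, both released and the gripper clear.

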